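Park the sprung keeper arm of the book cradle behind its catch

ROBOT

A 6-joint arm with a two-finger parallel gripper is mounted at the origin on the work surface; the furniture and walls round the work are solid. World frame = base frame: x ahead of the robot, y to its left, z up, the work surface at z = 0. Lengths are in m, angles in rad, forces in N, time in s.
With the tool pointing down it reaches from about 0.35 to 0.775 m from the base axis. Payload 5.5 kg.
Tool frame: the origin (TCP) lies midway between the tips of the shut fingers; the grasp point (between the pads) lies grip_point_offset behind it (grip_point_offset is the distance from the TCP to the grasp point, in m); z points along the fingers, y is the direction in which the jaws open and shut (so a half turn about z gives the same grasp; the last joint's range is limited). The gripper opens to 85 mm and grips with 20 to 120 N. Pads are 22 mm wide; open, the fingers measure 114 mm over their backs; the gripper's body (76 mm by 85 mm) begins 54 mm behind the grasp point. The pads swing forward as they close: fully open they stand 13 mm farther back than shut.
Start: joints at [-1.301, 0.313, 0.046, 1.304, 0, 1.431], TCP at [0.229, -0.527, 0.231] pointing down, gripper open.
Joint ranges: [-2.76, 2.76], [-0.86, 1.69], [-1.03, 1.26], [-2.2, 2.34], [-1.47, 1.5], [-3.14, 3.14]. Speed limits (rad/s): [2.57, 2.57, 3.14, 3.14, 3.14, 3.14].

INTERFACE

Orientations are given as a unit quaternion [w, x, y, z].
In Python, from workcell import * gives the robot as it stands.
- The arm moves only by the tool send_rows, never from a script. Its argument "series" is one flat list of numbers, 7 for each row, row after row: the shift along the tool's x, y, z in cm, then the turn, a rotation vector about the tool's x, y, z in degrees, then the opening, from 0 (shut) to 1 (fully open). A call has 1 to 10 rows; each row is the pose to reach, as a shift and turn from the pose commanded when the call began, along the tool's axes at that moment; what a row does not reach only later rows make up. A row lasts 1/12 s, in which the tool goes at most 41.7 mm and 7.16 degrees, less where a joint would pass 70% of its speed; a pose out of reach is approached as far as the arm can. A call with a gripper value outside its range is refused whole. The fingers move at their own pace and stop on an object; "newtons" is the grip in N (left out, the last holds). Time passes only in rows, so rows that repeat a pose let the fingers close. It gives the time, the measured TCP pose, the force and the opening at its end, in the units of the state.
- get_state(): the state, without advancing time (a new reading comes with each control period).
- read_camera(name): name is "side" or "top" or "wrist"; returns the picture (420x560x3 uint8, blue, green, red); there is no depth.
- camera_info(name): a dict with "K" (3x3 intrinsics, pixels), "xyz" and "attitude" of the camera in the world. Camera axes: x right, y down, z forward; pixel columns grow to the right and rows downward; lengths in m; the calibration is good to about 2 mm. A picture is of the moment at which its call begins: read the wrist's pose just before it. camera_info takes no time and is no camera call; for the wrist camera it gives the pose at the moment of the call.
- hand_in(): hands the job in, once; it reports no verdict.
Trained networks look in the newest picture that a camera, given by its name, has taken for a name from the list of things; names that differ only in an ending like _2 or _b are one class to them, and where a whole thing is asked for, a point or a joint stands for the part that bears it (a point fixed in the world has none). Each returns a list of dicts, best first, with "p" (0 to 1); they miss things now and then, are a little off and sometimes report something else, mostly with a low value. They report only what shows in the picture. A call takes as long as a camera call.
- silhouettes(camera, label): "pixels" (420x560 bool, what is visible of it) and "box" ([left, top, width, height] in pixels, round what is visible of it).
The state is a dict: "clock": time; "joint_pos": joint angles; "qvel": joint speeds; "tau": joint torques, N m; "tcp_pos": TCP position; "orientation": TCP orientation; "wrist_force": force on the tool from outside, world axes, zero at the start; "ft_torque": the same for the moment, N m; "finger_gap": finger opening in m.
Only numpy, scipy, OpenCV 4.12 (cv2) and the standard library are available. Lean on these libraries where they do the work, as an engineer would, in place of code of your own. Each camera call takes 0.05 s, during which the arm holds its last target. There are 200 camera calls.

TASK

Free the booklet in the book cradle: take the round wooden grip of the sprung keeper arm, lift it, swing it round against its spring over and past the steel catch, let it down fully behind the catch and let go, so that the catch holds the arm open. Leave the booklet where it lies in its bed, and do not knock the paste pot or the round weight beside the cradle.

Things in the scene. Friction and masses are not known exactly. Their poses are not given: they have to be found in the camera images.
- keeper_grip (a point): middle of the round upright wooden grip on the keeper arm (22 mm diameter, 44 mm tall, its top 93 mm above the table when the arm is down, this point 71 mm). The arm is a flat steel bar 18 mm wide, 8 mm thick, its top face 39 mm above the table when down. The grip stands 130 mm from the pivot axis, goes round with the arm and always stays upright.
- keeper_pivot (a point): foot of the upright steel post on which the arm turns, on its axis, at the board's top face (12 mm above the table). The board is plywood, 220 x 300 x 12 mm, fixed to the table; the post reaches 110 mm above the table. This point's x axis is the board's: to its far side; y to its left.
- catch_top (a point): middle of the top edge of the catch, a fixed upright steel tab on the board, 30 mm long along the open arm (80 to 110 mm from the pivot axis), 8 mm thick, its top 45 mm above the table: 14 mm above the underside of the lowered arm, which must be lifted 16 mm or more to pass over it (20 to 25 mm is comfortable).
- keeper_swing (a joint): arm angle about the post, rad: 0 at rest over the booklet (arm points 135 deg clockwise from the board's x axis), growing clockwise seen from above, by the board's near side, to a stop at 1.75. A torsion spring drives it to 0: 1.4 N at the grip at 0, 3.3 N at 1.4. It comes down clear of the catch between 1.43 and 1.75; let go there, it rests against the catch at about 1.40.
- keeper_lift (a joint): height in m by which the arm is lifted on its post: 0 down, 0.035 at most. Its weight and a light spring (about 3 to 4 N together) bring it down.
- booklet: closed dark booklet, 121 x 92 x 15 mm, lying loose in the bed at the board's right, under the arm; origin at the centre of its underside.
- paste_pot: open white pot, 65 mm across, 44 mm tall, loose on the table at the left of the board; origin at the centre of its underside.
- weight: turned pale wooden paper weight with a knob on top, 52 mm across, 46 mm tall, loose on the table at the right of the board; origin at the centre of its underside.

How it is judged:
At the end, for the whole second after the job is handed in: The arm rests against the catch (swing 1.32 to 1.48 rad), let down to within 6 mm of its lowest position, at rest and released (value of joint keeper_swing between 1.32 and 1.48 rad and value of joint keeper_lift below 0.006 m and velocity of joint keeper_swing between -0.05 and 0.05 rad/s); the robot touches nothing.
It fails at once if the booklet was shifted by more than 20 mm (distance of booklet from where it was at the start of the episode above 0.02 m).
It fails at once if the paste pot was knocked (distance of paste_pot from where it was at the start of the episode above 0.02 m or angle between paste_pot's own z axis and vertical above 0.35 rad).
It fails at once if the weight was knocked (distance of weight from where it was at the start of the episode above 0.02 m or angle between weight's own z axis and vertical above 0.35 rad).
It also fails if it takes over 38 s, if anything falls off the work surface, if the arm or the gripper's body presses on something with over 40 N, if the wrist force passes 120 N, or if a joint passes its speed limit or range.

## Working session

There is one attempt and no reset: what is moved stays moved. The work goes in short steps, Python scripts to look and compute and a tool call to move; the robot and the scene stay as the last step left them, time stands still between calls to the robot, and variables do not carry over. Pictures are saved under pics/ and viewed, about 8 in all and at most 12, crops included, and the job is handed in when it is done.

Besides the shell and the picture viewer there is one more tool, called after "Emit:" as name(argument=value, ...), one argument or row to a line, values as JSON. send_rows: Moves the arm, as the interface text tells. Its arguments: {"type":"object","properties":{"series":{"type":"array"},"newtons":{"type":"number"}},"required":["series"]}

```bash
mkdir -p pics; cat > h.py <<'E'
from workcell import *
import numpy as np, cv2
from scipy.spatial.transform import Rotation as R
def rot(q): q=np.asarray(q,float); return R.from_quat(q[[1,2,3,0]]) if q.shape==(4,) else R.from_matrix(q)
def ray(info,uv,z):
    K=np.array(info["K"]);d=rot(info["attitude"]).apply(np.linalg.inv(K)@[uv[0],uv[1],1]);o=np.array(info["xyz"])
    return o+d*(z-o[2])/d[2]
def proj(info,p):
    c=rot(info["attitude"]).inv().apply(np.array(p)-info["xyz"]);u=np.array(info["K"])@c;return u[:2]/u[2]
E
python3 - <<'E'
from h import *
s=get_state();print({k:np.round(v,3).tolist() for k,v in s.items()})
ims=[]
for c in("side","top"):
    im=read_camera(c);i=camera_info(c);print(c,i)
    cv2.imwrite(f"pics/{c}0.png",im)
    for l in("keeper_grip","keeper_pivot","catch_top","booklet","paste_pot","weight"):
        for d in silhouettes(c,l)[:2]:
            m=d["pixels"];ys,xs=np.nonzero(m);print(c,l,round(d["p"],2),d["box"],xs.mean().round(1),ys.mean().round(1))
E
```

```text
{'clock': 0.0, 'joint_pos': [-1.301, 0.314, 0.045, 1.304, 0.0, 1.431], 'qvel': [0.0, -0.001, 0.001, -0.0, -0.001, 0.0], 'tau': [0.0, -48.063, 29.853, 0.019, -0.0, -0.0], 'tcp_pos': [0.229, -0.527, 0.23], 'orientation': [-0.001, 0.979, 0.203, -0.0], 'wrist_force': [-0.687, 0.391, 0.413], 'ft_torque': [-0.04, -0.003, 0.001], 'finger_gap': 0.086}
side {'K': array([[498.93368761,   0.        , 280.53726577],
       [  0.        , 498.93368761, 208.82755326],
       [  0.        ,   0.        ,   1.        ]]), 'xyz': array([0.04452899, 0.8734339 , 0.70434165]), 'attitude': array([ 0.12443639, -0.22376315,  0.8607417 , -0.43996518])}
side keeper_grip 0.59 [227.8, 166.4, 60.2, 43.2] 260.0 192.4
side catch_top 0.75 [199.8, 169.0, 125.1, 104.6] 261.7 226.8
side booklet 0.92 [254.0, 182.4, 59.4, 28.7] 286.9 196.8
side weight 0.55 [306.9, 164.4, 18.8, 19.3] 314.1 173.3
top {'K': array([[479.39299718,   0.        , 275.80521016],
       [  0.        , 479.39299718, 212.10753056],
       [  0.        ,   0.        ,   1.        ]]), 'xyz': array([0.42577989, 0.09321273, 1.11622275]), 'attitude': array([-0.02590431,  0.71637716, -0.69688562,  0.02198099])}
top keeper_grip 0.62 [272.6, 151.4, 54.2, 42.8] 302.6 175.1
top keeper_grip 0.33 [209.4, 137.7, 147.3, 119.1] 275.6 194.0
top keeper_pivot 0.98 [208.8, 136.9, 150.1, 117.1] 276.2 193.9
top keeper_pivot 0.44 [269.3, 155.0, 61.4, 39.0] 301.6 174.5
top catch_top 0.79 [210.9, 135.0, 146.8, 121.3] 275.7 193.7
top booklet 0.89 [302.1, 163.2, 46.0, 57.5] 325.2 193.6
top paste_pot 0.79 [174.4, 194.7, 30.2, 25.2] 187.1 207.2
top weight 0.69 [372.5, 190.2, 23.9, 24.9] 380.9 200.7
top weight 0.63 [269.6, 157.8, 63.8, 37.9] 302.4 174.9
```

```bash
python3 - <<'E'
import cv2,numpy as np
t=cv2.imread("pics/top0.png")[110:280,150:410];s=cv2.imread("pics/side0.png")[100:290,180:400]
cv2.imwrite("pics/t1.png",cv2.resize(t,None,fx=3,fy=3,interpolation=2))
cv2.imwrite("pics/s1.png",cv2.resize(s,None,fx=3,fy=3,interpolation=2))
E
```

```text
(no output)
```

View pics/t1.png

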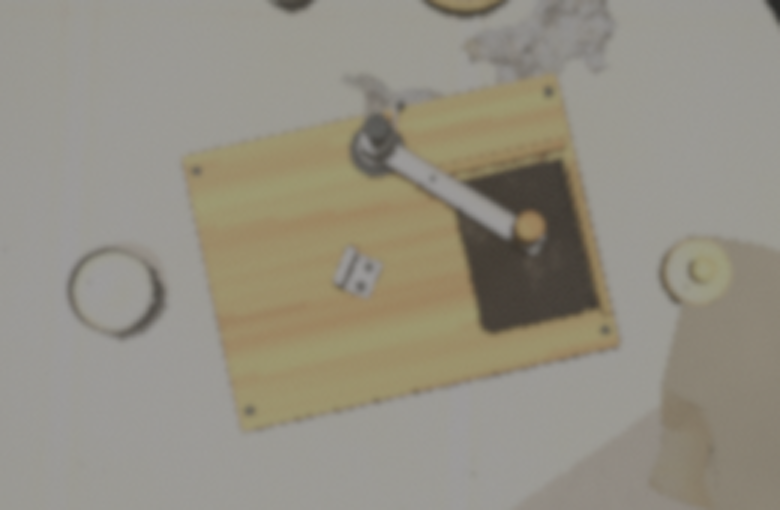

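View pics/s1.png

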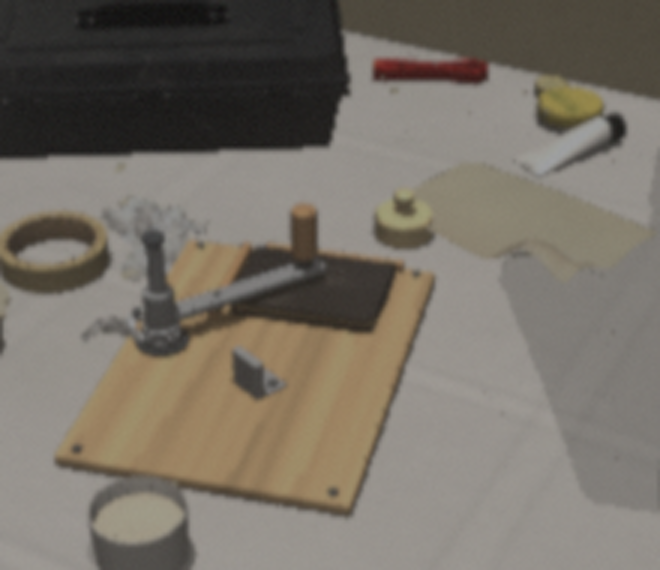

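The top view shows the grip's top at full-image pixel (327,184), the post top at (276,153), the catch tab near (267,199), the pot at the left and the weight at the right. The side view agrees. Next I'll turn these into positions.

```bash
python3 - <<'E'
from h import *
import workcell;print([(n,getattr(workcell,n)) for n in dir(workcell) if not callable(getattr(workcell,n)) and n[0]!='_' and n not in('np','cv2')])
T=camera_info("top");S=camera_info("side")
t=lambda x,y:(150+x/3,110+y/3); s=lambda x,y:(180+x/3,100+y/3)
c=[ray(T,t(*p),.012)[:2] for p in((183,158),(556,75),(619,346),(243,430))]
print("corners",np.round(c,3).tolist())
print("long",np.linalg.norm(c[1]-c[0]),np.linalg.norm(c[2]-c[3]),"short",np.linalg.norm(c[3]-c[0]))
ax=(c[0]-c[3]+c[1]-c[2]);a=np.arctan2(ax[1],ax[0]);ay=(c[0]-c[1]+c[3]-c[2]);print("board yaw",np.degrees(a),np.degrees(np.arctan2(-ay[0],ay[1])))
g=ray(T,t(531,223),.093);pv=ray(T,t(378,124),.110)
print("grip T",g,"S",ray(S,s(305,210),.093)," pivot T",pv,"S",ray(S,s(152,237),.110),"dist",np.linalg.norm((g-pv)[:2]))
print("arm angle",np.degrees(np.arctan2(*(g-pv)[1::-1]))-np.degrees(a))
print("catch T",ray(T,t(350,265),.045),"S",ray(S,s(247,360),.045))
for n,p,z in(("pot",(114,290),.044),("weight",(703,268),.046)):print(n,ray(T,t(*p),z))
E
```

```text
[('grip_point_offset', 0.0187)]
corners [[0.612, 0.254], [0.685, -0.033], [0.475, -0.086], [0.403, 0.201]]
long 0.296825224346624 0.29538981394181585 short 0.2155708722308331
board yaw 14.231677271646936 14.189236683403623
grip T [ 0.55785977 -0.00834763  0.093     ] S [ 0.5520783  -0.00201677  0.093     ]  pivot T [0.62318185 0.10291809 0.11      ] S [0.61973962 0.10985837 0.11      ] dist 0.12902338461577986
arm angle -134.64809978481728
catch T [0.5287701  0.12152958 0.045     ] S [0.52477937 0.13412452 0.045     ]
pot [0.5052617  0.29760294 0.044     ]
weight [ 0.5336171  -0.14198436  0.046     ]
```

Emit:
send_rows(
  series=[2.5, -1.7, 0, 0, 0, 7, 1, 5, -3.5, 0, 0, 0, 14, 1, 7.5, -5.2, 0, 0, 0, 21, 1, 10, -7, 0, 0, 0, 28, 1, 12.5, -8.7, 0, 0, 0, 35, 1, 15, -10.4, 0, 0, 0, 42, 1, 17.5, -12.2, 0, 0, 0, 49, 1, 20, -13.9, 0, 0, 0, 56, 1, 22.5, -15.7, 0, 0, 0, 63, 1, 25, -17.4, 0, 0, 0, 70, 1],
)

```text
clock: 1.53
tcp_pos: [0.3831, -0.2729, 0.2315]
orientation: [-0.004, 0.922, -0.387, 0.002]
wrist_force: [0.2, -0.5, 1.0]
finger_gap: 0.0854
```

```bash
cat >> h.py <<'E'
def rel(tgt,yaw=None):
    s=get_state();q=rot(s["orientation"]);d=q.inv().apply(np.array(tgt)-s["tcp_pos"])*100
    X=q.apply([1,0,0]);y0=np.degrees(np.arctan2(X[1],X[0]))
    print("clock",s["clock"],"tcp",np.round(s["tcp_pos"],4),"yaw",y0.round(1),"j",np.round(s["joint_pos"],2),"F",np.round(s["wrist_force"],1),"gap",s["finger_gap"])
    print("shift cm",d.round(2),"turn z",None if yaw is None else ((y0-yaw+180)%360-180).round(1))
E
python3 -c "
from h import *
rel([.556,-.006,.19],-120.8)"
```

```text
clock 1.5333 tcp [ 0.3831 -0.2729  0.2315] yaw -45.6 j [-0.8   0.11 -0.21  1.25  0.01  3.14] F [ 0.2 -0.5  1. ] gap 0.08538120167548965
shift cm [ -6.97 -30.99   4.42] turn z 75.2
```

The tool turn took joint 6 up to its limit, so I'll unwind it. The target is now tool yaw 149°, with the jaws along the arm and joint 6 near 0.5 rad, which leaves room to follow the swing.

Emit:
send_rows(
  series=[-0.7, -3.1, 0.4, 0, 0, -7, 1, -1.4, -6.2, 0.8, 0, 0, -14, 1, -2.1, -9.3, 1.3, 0, 0, -21, 1, -2.8, -12.4, 1.7, 0, 0, -28, 1, -3.5, -15.5, 2.1, 0, 0, -35, 1, -4.2, -18.6, 2.5, 0, 0, -42, 1, -4.9, -21.7, 3, 0, 0, -49, 1, -5.6, -24.8, 3.4, 0, 0, -56, 1, -6.3, -27.9, 3.8, 0, 0, -63, 1, -7, -31, 4.2, 0, 0, -70, 1],
)

```text
clock: 2.37
tcp_pos: [0.5563, -0.007, 0.1917]
orientation: [-0.002, 0.977, 0.213, 0.003]
wrist_force: [0.9, -0.6, -0.4]
finger_gap: 0.085
```

Emit:
send_rows(
  series=[0, 0, 0, 0, 0, -7, 1, 0, 0, 0, 0, 0, -14, 1, 0, 0, 0, 0, 0, -21, 1, 0, 0, 0, 0, 0, -28, 1, 0, 0, 0, 0, 0, -35, 1, 0, 0, 0, 0, 0, -42, 1, 0, 0, 0, 0, 0, -49, 1, 0, 0, 0, 0, 0, -56, 1, 0, 0, 0, 0, 0, -63, 1, 0, 0, 0, 0, 0, -70, 1],
)

```text
clock: 3.2
tcp_pos: [0.5555, -0.0085, 0.1917]
orientation: [0.0, 0.678, 0.735, 0.004]
wrist_force: [-1.0, -0.6, -0.5]
finger_gap: 0.0853
```

Emit:
send_rows(
  series=[0, 0, 0, 0, 0, -7, 1, 0, 0, 0, 0, 0, -14, 1, 0, 0, 0, 0, 0, -21, 1, 0, 0, 0, 0, 0, -28, 1, 0, 0, 0, 0, 0, -35, 1, 0, 0, 0, 0, 0, -42, 1, 0, 0, 0, 0, 0, -49, 1, 0, 0, 0, 0, 0, -55, 1, 0, 0, 0, 0, 0, -55, 1],
)

```text
clock: 3.95
tcp_pos: [0.5556, -0.0085, 0.1918]
orientation: [0.002, 0.264, 0.964, 0.003]
wrist_force: [0.1, -0.4, -0.3]
finger_gap: 0.0854
```

```bash
python3 - <<'E'
from h import *
rel([.556,-.006,.071-grip_point_offset],149.2)
i=camera_info("wrist");im=read_camera("wrist")
cv2.imwrite("pics/w1.png",im)
print(i["xyz"],rot(i["attitude"]).as_matrix().round(2))
for l in("keeper_grip",):
    for d in silhouettes("wrist",l)[:2]:
        ys,xs=np.nonzero(d["pixels"]);print(l,round(d["p"],2),d["box"],xs.mean(),ys.mean())
print("pred grip top",proj(i,[.556,-.006,.093]),"pivot top",proj(i,[.622,.105,.11]))
E
```

```text
clock 3.95 tcp [ 0.5556 -0.0085  0.1918] yaw 149.4 j [-0.16  0.29 -0.09  1.19  0.01  0.37] F [ 0.1 -0.4 -0.3] gap 0.08541886343871834
shift cm [ 0.12  0.14 13.95] turn z 0.2
[0.49132194 0.02824412 0.3334622 ] [[ 0.51  0.82  0.25]
 [ 0.86 -0.49 -0.14]
 [ 0.01  0.29 -0.96]]
keeper_grip 0.69 [267.3, 174.3, 183.5, 49.8] 346.82670867668446 190.9374697043141
pred grip top [285.2601982  206.13504147] pivot top [471.94946757 213.04082911]
```

View pics/w1.png

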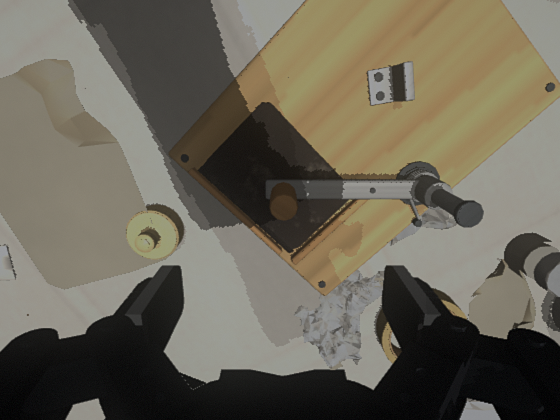

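The wrist view shows the grip top at about (285,206) and the post top at about (470,213). Both match my predictions, so I'll go down and grip.

Emit:
send_rows(
  series=[0.1, 0.1, 2, 0, 0, 0, 1, 0.1, 0.1, 4.5, 0, 0, 0, 1, 0.1, 0.1, 7, 0, 0, 0, 1, 0.1, 0.1, 9.5, 0, 0, 0, 1, 0.1, 0.1, 12, 0, 0, 0, 1, 0.1, 0.1, 13.2, 0, 0, 0, 1, 0.1, 0.1, 13.8, 0, 0, 0, 1, 0.1, 0.1, 13.8, 0, 0, 0, 1],
)

```text
clock: 4.72
tcp_pos: [0.5549, -0.0063, 0.0523]
orientation: [0.001, 0.266, 0.964, 0.003]
wrist_force: [0.5, -0.1, 0.8]
finger_gap: 0.0855
```

Emit:
send_rows(
  series=[0, 0, 0, 0, 0, 0, 0, 0, 0, 0, 0, 0, 0, 0, 0, 0, 0, 0, 0, 0, 0, 0, 0, 0, 0, 0, 0, 0, 0, 0, 0, 0, 0, 0, 0, 0, 0, 0, 0, 0, 0, 0, 0, 0, 0, 0, 0, 0, 0, 0, 0, 0, 0, 0, 0, 0],
  newtons=45,
)

```text
clock: 5.38
tcp_pos: [0.556, -0.0073, 0.0543]
orientation: [0.002, 0.266, 0.964, 0.003]
wrist_force: [-3.0, -5.3, 4.6]
finger_gap: 0.021
```

Emit:
send_rows(
  series=[0, -0.1, -0.6, 0, 0, 0, 0, 0, -0.1, -1.2, 0, 0, 0, 0, 0, -0.1, -1.8, 0, 0, 0, 0, 0, -0.1, -2.4, 0, 0, 0, 0, 0, -0.1, -2.4, 0, 0, 0, 0, 0, -0.1, -2.4, 0, 0, 0, 0],
)

```text
clock: 5.88
tcp_pos: [0.5556, -0.0071, 0.0781]
orientation: [0.002, 0.265, 0.964, 0.004]
wrist_force: [2.8, 2.2, -3.8]
finger_gap: 0.0212
```

```bash
python3 - <<'E'
import numpy as np
for t in np.arange(4.5,46,4.5): print(t,(13*np.sin(np.radians(t))).round(2),(13*(1-np.cos(np.radians(t)))).round(2))
E
```

```text
4.5 1.02 0.04
9.0 2.03 0.16
13.5 3.03 0.36
18.0 4.02 0.64
22.5 4.97 0.99
27.0 5.9 1.42
31.5 6.79 1.92
36.0 7.64 2.48
40.5 8.44 3.11
45.0 9.19 3.81
```

Lifted 24 mm, with −3.8 N of downward load. Now the first 45° of swing.

Emit:
send_rows(
  series=[1.02, 0.04, 0, 0, 0, 4.5, 0, 2.03, 0.16, 0, 0, 0, 9, 0, 3.03, 0.36, 0, 0, 0, 13.5, 0, 4.02, 0.64, 0, 0, 0, 18, 0, 4.97, 0.99, 0, 0, 0, 22.5, 0, 5.9, 1.42, 0, 0, 0, 27, 0, 6.79, 1.92, 0, 0, 0, 31.5, 0, 7.64, 2.48, 0, 0, 0, 36, 0, 8.44, 3.11, 0, 0, 0, 40.5, 0, 9.19, 3.81, 0, 0, 0, 45, 0],
)

```text
clock: 6.72
tcp_pos: [0.4967, 0.0725, 0.078]
orientation: [0.002, 0.616, 0.788, 0.004]
wrist_force: [4.9, -1.5, -3.3]
finger_gap: 0.0208
```

```bash
cat >> h.py <<'E'
def chk():
    rel([.622,.105,.054]);p=np.array(get_state()["tcp_pos"]);d=p[:2]-[.622,.105]
    a=np.degrees(np.arctan2(d[1],d[0]));a=a-360 if a>0 else a
    print("radius",np.linalg.norm(d).round(4),"swing rad",np.radians(-120.8-a).round(3),"lift",(p[2]-.054).round(4))
E
python3 -c "
from h import *
chk()"
```

```text
clock 6.7167 tcp [0.4967 0.0725 0.078 ] yaw 104.0 j [-0.02  0.27 -0.41  0.88  0.    1.31] F [ 4.9 -1.5 -3.3] gap 0.02083936127893917
shift cm [ 0.12 12.92  2.52] turn z None
radius 0.1294 swing rad 0.779 lift 0.024
```

Emit:
send_rows(
  series=[1.02, 0.04, 0, 0, 0, 4.5, 0, 2.03, 0.16, 0, 0, 0, 9, 0, 3.03, 0.36, 0, 0, 0, 13.5, 0, 4.02, 0.64, 0, 0, 0, 18, 0, 4.97, 0.99, 0, 0, 0, 22.5, 0, 5.9, 1.42, 0, 0, 0, 27, 0, 6.79, 1.92, 0, 0, 0, 31.5, 0, 7.64, 2.48, 0, 0, 0, 36, 0, 8.44, 3.11, 0, 0, 0, 40.5, 0, 9.19, 3.81, 0, 0, 0, 45, 0],
)

```text
clock: 7.55
tcp_pos: [0.5109, 0.1703, 0.0783]
orientation: [0.0, 0.87, 0.493, 0.004]
wrist_force: [3.9, -3.7, -3.2]
finger_gap: 0.0207
```

```bash
python3 -c "
from h import *
chk()
cv2.imwrite('pics/s2.png',cv2.resize(read_camera('side')[100:290,150:400],None,fx=3,fy=3))"
```

```text
clock 7.55 tcp [0.5109 0.1703 0.0783] yaw 59.0 j [ 0.17  0.33 -0.32  0.91  0.    2.28] F [ 3.9 -3.7 -3.2] gap 0.020737004858706373
shift cm [ 0.11 12.87  2.48] turn z None
radius 0.1289 swing rad 1.565 lift 0.0243
```

View pics/s2.png

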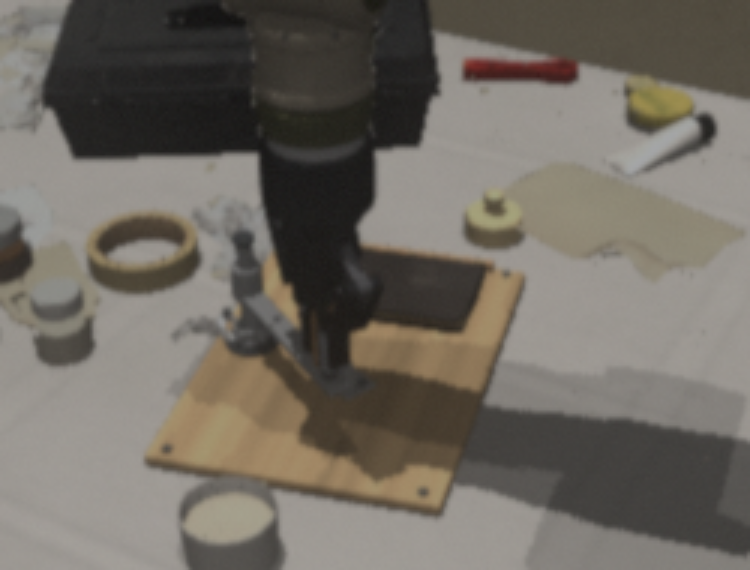

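The side view shows the raised arm swung past the catch, with the grip held near crop pixel (325,360) and the pot, weight and booklet undisturbed. Now I'll lower it.

Emit:
send_rows(
  series=[0, 0, 0.6, 0, 0, 0, 0, 0, 0, 1.2, 0, 0, 0, 0, 0, 0, 1.8, 0, 0, 0, 0, 0, 0, 2.2, 0, 0, 0, 0, 0, 0, 2.4, 0, 0, 0, 0, 0, 0, 2.4, 0, 0, 0, 0],
)

```text
clock: 8.1
tcp_pos: [0.5106, 0.1701, 0.0544]
orientation: [-0.0, 0.869, 0.494, 0.004]
wrist_force: [3.0, -3.5, 1.0]
finger_gap: 0.0208
```

```bash
python3 -c "
from h import *
chk()"
```

```text
clock 8.1 tcp [0.5106 0.1701 0.0544] yaw 59.3 j [ 0.17  0.36 -0.35  0.86  0.    2.28] F [ 3.  -3.5  1. ] gap 0.020795595291114518
shift cm [ 0.09 12.9   0.08] turn z None
radius 0.129 swing rad 1.562 lift 0.0004
```

The arm is down: lift about 0, swing 1.56. I'll ease it back to the catch before letting go.

Emit:
send_rows(
  series=[-0.45, 0.01, 0, 0, 0, -2, 0, -0.91, 0.03, 0, 0, 0, -4, 0, -1.36, 0.07, 0, 0, 0, -6, 0, -1.8, 0.13, 0, 0, 0, -8, 0, -2.0, 0.15, 0, 0, 0, -9, 0, -2.0, 0.15, 0, 0, 0, -9, 0, -2.0, 0.15, 0, 0, 0, -9, 0],
)

```text
clock: 8.68
tcp_pos: [0.502, 0.1523, 0.0546]
orientation: [-0.0, 0.828, 0.561, 0.004]
wrist_force: [2.8, -3.4, -0.2]
finger_gap: 0.0211
```

```bash
python3 -c "
from h import *
chk()"
```

```text
clock 8.6833 tcp [0.502  0.1523 0.0546] yaw 68.2 j [ 0.14  0.33 -0.38  0.84  0.    2.09] F [ 2.8 -3.4 -0.2] gap 0.021109178373495154
shift cm [ 0.06 12.9   0.12] turn z None
radius 0.129 swing rad 1.409 lift 0.0006
```

Emit:
send_rows(
  series=[0, 0, 0, 0, 0, 0, 0.6, 0, 0, 0, 0, 0, 0, 1, 0, 0, 0, 0, 0, 0, 1, 0, 0, 0, 0, 0, 0, 1, 0, 0, 0, 0, 0, 0, 1, 0, 0, 0, 0, 0, 0, 1, 0, 0, 0, 0, 0, 0, 1, 0, 0, 0, 0, 0, 0, 1],
)

```text
clock: 9.35
tcp_pos: [0.5014, 0.1531, 0.0542]
orientation: [-0.001, 0.828, 0.561, 0.004]
wrist_force: [0.0, -0.0, 0.4]
finger_gap: 0.0856
```

Emit:
send_rows(
  series=[0, 0, -0.8, 0, 0, 0, 1, 0, 0, -2.5, 0, 0, 0, 1, 0, 0, -5, 0, 0, 0, 1, 0, 0, -7.5, 0, 0, 0, 1, 0, 0, -10, 0, 0, 0, 1, 0, 0, -12.5, 0, 0, 0, 1, 0, 0, -15, 0, 0, 0, 1, 0, 0, -15, 0, 0, 0, 1, 0, 0, -15, 0, 0, 0, 1],
)

```text
clock: 10.1
tcp_pos: [0.5018, 0.1523, 0.2065]
orientation: [0.0, 0.828, 0.561, 0.006]
wrist_force: [-1.0, 0.3, -0.7]
finger_gap: 0.0854
```

```bash
python3 - <<'E'
from h import *
chk()
i=camera_info("wrist");im=read_camera("wrist");cv2.imwrite("pics/w2.png",im)
for s in(1.32,1.40,1.48):
    a=np.radians(-120.8)-s;print(s,proj(i,[.622+.13*np.cos(a),.105+.13*np.sin(a),.093]))
a=np.radians(-120.8)-1.4;print("lifted16",proj(i,[.622+.13*np.cos(a),.105+.13*np.sin(a),.109]))
S=camera_info("side");print("side grip top",proj(S,[.622+.13*np.cos(a),.105+.13*np.sin(a),.093]))
cv2.imwrite('pics/s3.png',cv2.resize(read_camera('side')[100:290,150:400],None,fx=3,fy=3))
E
```

```text
clock 10.1 tcp [0.5018 0.1523 0.2065] yaw 68.2 j [ 0.14  0.22 -0.15  1.2   0.    2.09] F [-1.   0.3 -0.7] gap 0.08539782113212967
shift cm [-0.08 12.82 15.34] turn z None
radius 0.1292 swing rad 1.408 lift 0.1525
1.32 [281.18191065 216.92952843]
1.4 [280.4438792  204.32244296]
1.48 [280.76352395 191.41747832]
lifted16 [280.46275419 210.31870461]
side grip top [266.92230741 209.40940072]
```

View pics/w2.png

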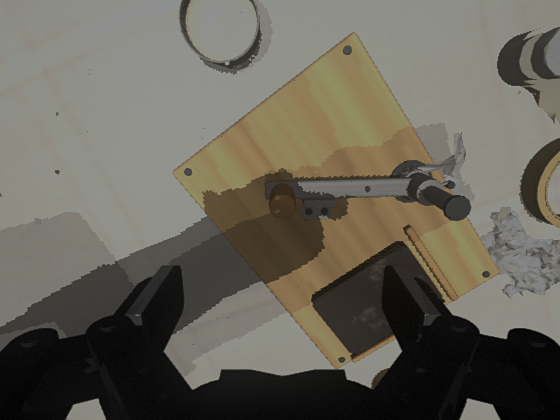

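View pics/s3.png

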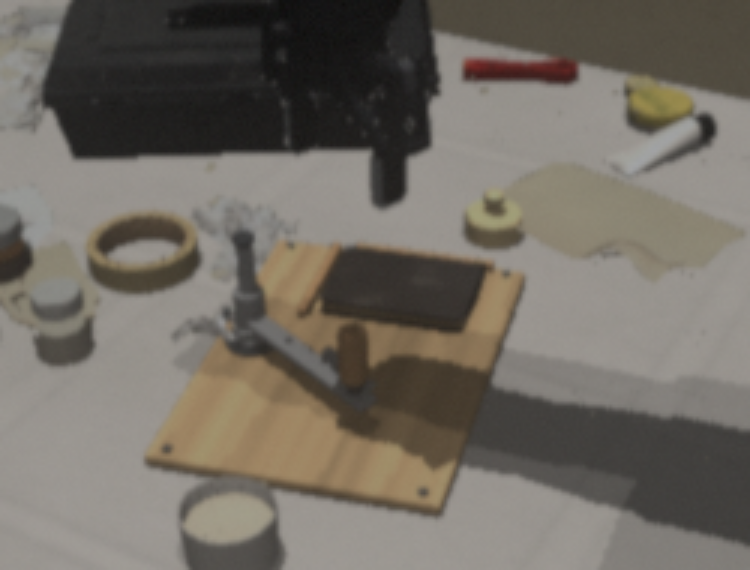

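In the wrist view the grip top is at about (284,204), where (280,204) is predicted for swing 1.40. In the side view it is at crop (351,328), exactly as predicted for the lowered arm. The arm rests on the catch, the booklet is in its bed, and the pot and weight are standing, so I'll hand in.

```bash
python3 -c "
from h import *
print(hand_in())"
```

```text
the job is handed in; nothing more can be done
None
```

The keeper arm is open and held by the catch, and the job is handed in; no verdict was reported. I gripped the wooden grip, lifted it 24 mm and swung it to about 1.56 rad. I then lowered it fully, eased it back to about 1.41 rad, let go and raised the gripper clear. The robot's clock read about 10 s of the 38 s allowed.

**Last checks:**
- **Arm:** in the wrist and side pictures, the grip is within a few pixels of where it should be at 1.40 rad with the arm down.
- **Wrist force:** it read about zero after release.
- **Booklet, pot and weight:** the booklet lies in its bed. The pot and weight look upright and in place, but I judged that by eye and did not measure any shift.

No check failed. One early move ran the last joint to the end of its range (about 3.14 rad), so I turned it back and gripped with the jaws along the arm instead.

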